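# Switch over a collar-locked vacuum valve

### The job

Two small vacuum valves stand on the bench, each with an upright lever in a gate. Switch the one with the orange collar to the end of its gate marked by green dots: its collar locks the lever, so pull the collar up, move the lever past the narrow neck with the collar held up, and let the collar drop fully home in the far notch. Leave the valve with the blue collar as it is.

Things in the scene. Friction and masses are not known exactly. Their poses are not given: they have to be found in the camera images.
- orange_grip (a point): Centre of the orange collar's grip, an upright cylinder 28 mm across, 28 mm high; the stem's black tip ends 30 mm above it, a square steel sleeve 22 mm wide reaches 50 mm below it into the gate. Grip it here, about 145 mm above the table. z axis: up along the lever. x axis: along the swing, from the black towards the green dots (away from the robot). y axis: parallel to the hinge.
- orange_valve: Valve of the orange collar, fixed to the table; origin under its middle, z up, x the way the lever must go (towards the green dots, within 20 degrees of straight away from the robot). Foot 130 x 76 mm, grey body 100 x 60 mm, aluminium gate on it with its top at 110 mm. The lever's hinge is 15 mm above the origin, along y.
- orange_lever (a joint): Swing of that lever, rad: 0 near stop (black dots, leans 0.28 to the robot), 0.28 upright, 0.56 far stop (green dots, leans 0.28 away). Starts at 0 to 0.05, stays where left; about 1 N moves it. The grip is 135 mm from the hinge, so the whole swing is about 75 mm there, 80 mm with the collar up. Collar down, it moves only within 0 to 0.1 or, once across, 0.46 to 0.56.
- orange_collar (a joint): Lift of the orange collar along its lever, m: 0 down (locking), 0.026 upper stop; a spring of 2 to 4 N pushes it down. Lifted 0.012 or more it passes the neck in the gate's middle. A lift by about 0.019, then a level straight move, clears neck and upper stop (the arc rises only 6 mm in the middle). Dropped too early it rests on the neck, unlocked.
- blue_lever (a joint): Swing of the other valve's lever, rad; that valve is the same but for its blue collar and stands 16 cm or more to the left or right of the orange one. 0 at its near stop, where it is locked (play 0 to 0.1) and is to stay.

How it is judged (in metres and radians):
On the way:
1. the orange collar is lifted clear of the gate while its lever still stands on the near side (value of joint orange_collar above 0.01 m and value of joint orange_lever below 0.2 rad), for 0.05 s.
At the end, for the whole second after the job is handed in: The orange-collared lever rests in the far notch (green dots; swing over 0.43 rad) with its collar down within 4 mm, at rest; the blue-collared lever is still in its near notch (swing under 0.15 rad) (value of joint orange_lever above 0.43 rad and value of joint orange_collar below 0.004 m and velocity of joint orange_lever below 0.05 rad/s and value of joint blue_lever below 0.15 rad); the robot touches nothing.
It fails at once if the blue-collared lever is taken out of its near notch (value of joint blue_lever above 0.2 rad).
It also fails if it takes over 35 s, if anything falls off the work surface, if the arm or the gripper's body presses on something with over 40 N, if the wrist force passes 120 N, or if a joint passes its speed limit or range.

### The arm

A 6-joint arm with a two-finger parallel gripper is mounted at the origin on a cart in front of the work surface, level with it; the furniture and walls round the work are solid. World frame = base frame: x ahead of the robot, y to its left, z up, the work surface at z = 0. Lengths are in mm, angles in rad, forces in N, time in s.
With the tool pointing down it reaches from about 275 to 750 mm from the base axis. Payload 10.2 kg.
Tool frame: the origin (TCP) lies midway between the tips of the shut fingers; the grasp point (between the pads) lies 19 mm behind it; z points along the fingers, y is the line along which they close (so a half turn about z gives the same grasp; the last joint's range is limited). The gripper opens to 85 mm and grips with 20 to 120 N. Pads are 22 mm wide; open, the fingers measure 114 mm over their backs; the gripper's body (76 mm by 85 mm) begins 54 mm behind the grasp point. The pads swing forward as they close: fully open they stand 13 mm farther back than shut.
Start: joints at [0.938, 0.313, 1.498, -0, 1.331, -0.223], TCP at [209.187, 481.531, 231.294] pointing down, gripper open.
Joint ranges: [-2.94, 2.94], [-0.97, 2.17], [0.19, 2.56], [-1.23, 4.37], [0.02, 3.11], [-2.88, 2.88]. Speed limits (rad/s): [2.39, 2.39, 3.01, 3.14, 3.14, 3.14].

### API

Orientations are given as a unit quaternion [w, x, y, z].
In Python, from rig import sense, capture, finish_job, find_in, place_of gives the robot as it stands. The module is installed in compiled form; this text tells all that it offers.
- The arm moves only by the shell command python3 -m jog 'ROWS' [FORCE]. ROWS is JSON, a list of rows, each an object of numbers: "tx", "ty", "tz": the shift along the tool's x, y, z in mm; "ax", "ay", "az": the turn, a rotation vector about the tool's x, y, z in rad; "jaw": the closure, from -1 (fully open) to 1 (shut), so that 0 is half open. In form: [{"tx": .., "ty": .., "tz": .., "ax": .., "ay": .., "az": .., "jaw": ..}, ...]. A call has 1 to 5 rows; each row shifts and turns the commanded pose from where the row before left it, along the tool's axes as they then stand; what a row does not reach is not made up. A row lasts 1/8 s, in which the tool goes at most 62.5 mm and 10.7 degrees, less where a joint would pass 70% of its speed; a pose out of reach is approached as far as the arm can. A call with a gripper value outside its range is refused whole. The fingers move at their own pace and stop on an object; FORCE is the grip in N (left out, the last holds). Time passes only in rows, so rows that do not move let the fingers close. It gives the time, the measured TCP pose, the force, the opening and the grip force at its end, in the units of the state.
- sense(): the state, without advancing time (a new reading comes with each control period).
- capture(name): name is "scene" or "top"; returns a dict with "color" (400x640x3 uint8, red, green, blue), "depth" (400x640 float32, mm along the optical axis (not along the pixel's ray), 0 where there is no reading), "fx", "fy", "cx", "cy" (pixels), "camera_from_world" (4x4, takes a point from world to camera coordinates). Camera axes: x right, y up, looking along -z (the intrinsics and any distortion apply to the point x, -y, -z); pixel columns grow to the right and rows downward; lengths in mm; the calibration is good to about 2 mm. A picture is of the moment at which its call begins.
- finish_job(): hands the job in; it is judged then, once.
Trained networks look in the newest picture that a camera, given by its name, has taken for a name from the list of things; names that differ only in an ending like _2 or _b are one class to them, and where a whole thing is asked for, a point or a joint stands for the part that bears it (a point fixed in the world has none). Each returns a list of dicts, best first, with "conf" (0 to 1); they miss things now and then, are a little off and sometimes report something else, mostly with a low value. They report only what shows in the picture. A call takes as long as a camera call.
- find_in(query, camera): "centre" ([column, row] in pixels, amid what is visible of it).
- place_of(query, camera): "centre" ([column, row] in pixels: a listed point, or the origin of a listed thing).
The state is a dict: "time_s": time; "joints": joint angles; "dq": joint speeds; "tau": joint torques, N m; "eef_pos": TCP position; "ee_rot": TCP orientation; "force": force on the tool from outside, world axes, zero at the start; "wrist_torque": the same for the moment, N m; "grip_width": opening from 0.0 (shut) to 1.0 (fully open); "grip_force": force on a finger pad.
Only numpy, scipy, OpenCV 4.12 (cv2) and the standard library are available. Lean on these libraries where they do the work, as an engineer would, in place of code of your own. Each camera call takes 0.05 s, during which the arm holds its last target. There are 200 camera calls.

## Working session

There is one attempt and no reset: what is moved stays moved. The work goes in short steps, Python scripts to look and compute and a shell command to move; the robot and the scene stay as the last step left them, time stands still between calls to the robot, and variables do not carry over. Pictures are saved under pics/ and viewed, at most 10 in all, crops included, and the job is handed in when it is done.

```bash
mkdir -p pics
cat > h.py <<'E'
import numpy as np, cv2
from rig import *
def world(c,px,win=2):
    u,v=px; ui,vi=int(round(u)),int(round(v))
    d=c["depth"][max(vi-win,0):vi+win+1,max(ui-win,0):ui+win+1]; d=np.median(d[d>0])
    p=np.array([(u-c["cx"])/c["fx"]*d,-(v-c["cy"])/c["fy"]*d,-d,1])
    return (np.linalg.inv(c["camera_from_world"])@p)[:3]
E
python3 - <<'E'
from h import *
s=sense(); print(s["eef_pos"],s["ee_rot"],s["force"],s["time_s"])
ims=[]
for n in("scene","top"):
    c=capture(n); im=c["color"][:,:,::-1].copy()
    print(n,np.linalg.inv(c["camera_from_world"])[:3,3].round())
    for f in(find_in,place_of):
        for q in("orange_grip","orange_valve","blue_lever"):
            for r in f(q,n)[:2]:
                print(n,f.__name__,q,np.round(r["centre"]),round(r["conf"],2),world(c,r["centre"]).round(1))
    ims.append(im)
    cv2.imwrite(f"pics/{n}1.png",im)
E
```

```text
[209.00873338 481.30015521 230.73923639] [-2.74412951e-04  2.03454747e-01  9.79084126e-01 -6.03590289e-04] [ 0.30073573 -0.68036353  0.96143263] 0.0
scene [ -41. -463.  683.]
scene call orange_grip [379. 239.] 0.97 [ 451.7 -272.4  151.5]
scene call orange_valve [381. 264.] 0.87 [ 442.1 -285.4  107.7]
scene call blue_lever [253. 184.] 0.77 [467.6  -1.3 135.1]
scene call orange_grip [379. 233.] 0.79 [ 455.5 -269.4  160.3]
scene call orange_valve [382. 282.] 0.9 [ 444.5 -291.    61.3]Traceback (most recent call last):
  File "<stdin>", line 9, in <module>
ValueError: it knows: orange_grip, orange_valve
```

Run:
```python
from h import *
c=capture("top"); im=c["color"][:,:,::-1].copy()
print(np.linalg.inv(c["camera_from_world"])[:3,3].round())
for f,q in((find_in,"orange_grip"),(find_in,"orange_valve"),(find_in,"blue_lever"),(place_of,"orange_grip"),(place_of,"orange_valve")):
    for r in f(q,"top")[:2]:
        print(f.__name__,q,np.round(r["centre"]),round(r["conf"],2),world(c,r["centre"]).round(1))
s=capture("scene")["color"][130:330,160:480,::-1]
t=im
cv2.imwrite("pics/a.png",np.vstack([cv2.resize(s,(480,300)),cv2.resize(t,(480,300))]))
```

```text
[ 379. -152.  967.]
call orange_grip [382. 229.] 0.74 [ 462.4 -260.6  161.8]
call blue_lever [232. 228.] 0.68 [472.8  -1.7 159.1]
call orange_grip [383. 233.] 0.75 [ 454.7 -261.4  173. ]
call orange_valve [378. 225.] 0.91 [ 472.5 -256.7  147.7]
```

View pics/a.png

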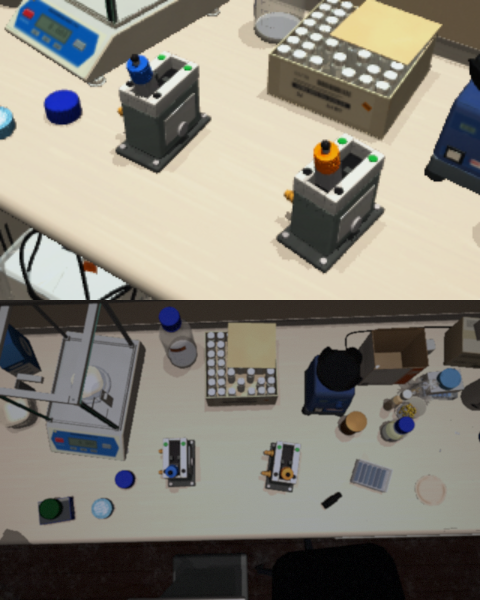

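The picture shows the orange valve at right (scene about (379,234), top about (382,232)), blue valve to its left, both leaning to the robot. Next: gate yaw and grip centre.

```bash
cat >> h.py <<'E'
def cloud(c):
    v,u=np.mgrid[:400,:640]; d=c["depth"]
    p=np.stack([(u-c["cx"])/c["fx"]*d,-(v-c["cy"])/c["fy"]*d,-d,np.ones_like(d)],-1)
    P=(p@np.linalg.inv(c["camera_from_world"]).T)[...,:3]; P[d==0]=np.nan
    return P
def hsv(c): return cv2.cvtColor(c["color"],cv2.COLOR_RGB2HSV)
E
python3 - <<'E'
from h import *
for n in("top","scene"):
    c=capture(n);P=cloud(c);H=hsv(c)
    near=(np.hypot(P[...,0]-475,P[...,1]+268)<85)
    g=near&(abs(P[...,2]-110)<7)
    r=cv2.minAreaRect(P[g][:,:2].astype(np.float32)); print(n,"gate",g.sum(),r,P[g][:,2].mean())
    o=near&(H[...,0]<18)&(H[...,0]>4)&(H[...,1]>150)&(H[...,2]>90)&(P[...,2]>120)
    q=P[o];print("orange",o.sum(),q.mean(0),np.percentile(q,5,0),np.percentile(q,95,0))
    gr=near&(H[...,0]>45)&(H[...,0]<85)&(H[...,1]>110)&(P[...,2]>95)
    k,l,st,ce=cv2.connectedComponentsWithStats(gr.astype(np.uint8))
    for i in range(1,k): print("green",st[i,4],P[l==i].mean(0).round(1))
    if n=="top": cv2.imwrite("pics/b.png",cv2.resize(c["color"][190:270,340:420,::-1],None,fx=7,fy=7,interpolation=2))
E
```

```text
top gate 1099 ((492.9903259277344, -269.9471130371094), (60.21733093261719, 100.50667572021484), 80.3384780883789) 109.63444468730592
orange 80 [ 456.9244602  -259.70218957  156.17314592] [ 447.71070433 -272.02079946  144.08258933] [ 474.62572359 -250.95068737  162.33526875]
green 11 [ 530.5 -253.3  110.8]
green 11 [ 523.  -296.5  110.8]
scene gate 1005 ((494.2757568359375, -269.832763671875), (60.98308181762695, 101.87979888916016), 79.8673324584961) 110.1315464323262
orange 179 [ 454.82374454 -268.48545947  150.81566892] [ 447.79612317 -277.71387023  136.8927955 ] [ 467.79733421 -255.99898624  161.91732673]
green 20 [ 531.5 -253.7  112.3]
green 21 [ 524.1 -297.8  112.2]
```

View pics/b.png

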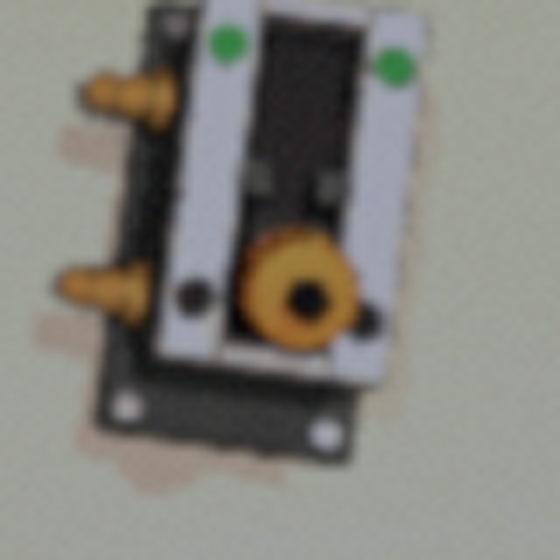

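Gate centre is (493.5, -270), yaw about -10°; expected grip (459, -264, 145). In the crop the orange collar is at (300,290), with the green dots at (228,43) and (395,67) at the far end. Turning and travelling.

```bash
python3 -m jog '[{"az":-0.12,"jaw":-1},{"az":-0.115,"jaw":-1},{"tx":-24,"ty":-44,"jaw":-1},{"tx":-24,"ty":-44,"jaw":-1},{"tx":-24,"ty":-44,"jaw":-1}]' 60
python3 -m jog '[{"tx":-24,"ty":-44,"jaw":-1},{"tx":-24,"ty":-44,"jaw":-1},{"tx":-24,"ty":-44,"jaw":-1},{"tx":-24,"ty":-44,"jaw":-1},{"tx":-24,"ty":-44,"jaw":-1}]'
python3 -m jog '[{"tx":-24,"ty":-44,"jaw":-1},{"tx":-24,"ty":-44,"jaw":-1},{"tx":-24,"ty":-44,"jaw":-1},{"tx":-24,"ty":-44,"jaw":-1},{"jaw":-1}]'
```

```text
schema error: expected keys tx, ty, tz, ax, ay, az, jaw
schema error: expected keys tx, ty, tz, ax, ay, az, jaw
schema error: expected keys tx, ty, tz, ax, ay, az, jaw
```

All keys are required.

```bash
python3 -m jog '[{"tx":0,"ty":0,"tz":0,"ax":0,"ay":0,"az":-0.12,"jaw":-1},{"tx":0,"ty":0,"tz":0,"ax":0,"ay":0,"az":-0.115,"jaw":-1},{"tx":-24,"ty":-44,"tz":0,"ax":0,"ay":0,"az":0,"jaw":-1},{"tx":-24,"ty":-44,"tz":0,"ax":0,"ay":0,"az":0,"jaw":-1},{"tx":-24,"ty":-44,"tz":0,"ax":0,"ay":0,"az":0,"jaw":-1}]' 60
```

```text
time_s: 1.38
eef_pos: [257.3, 337.6, 231.3]
ee_rot: [0.0, 0.087, 0.996, 0.0]
force: [0.8, 0.1, 0.3]
grip_width: 1.003
grip_force: 0.0
```

```bash
python3 -m jog '[{"tx":-24,"ty":-44,"tz":0,"ax":0,"ay":0,"az":0,"jaw":-1},{"tx":-24,"ty":-44,"tz":0,"ax":0,"ay":0,"az":0,"jaw":-1},{"tx":-24,"ty":-44,"tz":0,"ax":0,"ay":0,"az":0,"jaw":-1},{"tx":-24,"ty":-44,"tz":0,"ax":0,"ay":0,"az":0,"jaw":-1},{"tx":-24,"ty":-44,"tz":0,"ax":0,"ay":0,"az":0,"jaw":-1}]'
python3 -m jog '[{"tx":-24,"ty":-44,"tz":0,"ax":0,"ay":0,"az":0,"jaw":-1},{"tx":-24,"ty":-44,"tz":0,"ax":0,"ay":0,"az":0,"jaw":-1},{"tx":-24,"ty":-44,"tz":0,"ax":0,"ay":0,"az":0,"jaw":-1},{"tx":-24,"ty":-44,"tz":0,"ax":0,"ay":0,"az":0,"jaw":-1},{"tx":-24,"ty":-44,"tz":0,"ax":0,"ay":0,"az":0,"jaw":-1}]'
```

```text
time_s: 2.0
eef_pos: [337.3, 99.9, 231.6]
ee_rot: [0.0, 0.087, 0.996, 0.0]
force: [0.8, -0.0, 0.7]
grip_width: 0.997
grip_force: 0.0
time_s: 2.62
eef_pos: [417.2, -137.8, 231.4]
ee_rot: [0.0, 0.087, 0.996, -0.0]
force: [0.3, 0.1, 0.1]
grip_width: 0.999
grip_force: 0.0
```

```bash
python3 -m jog '[{"tx":-21,"ty":-39,"tz":0,"ax":0,"ay":0,"az":0,"jaw":-1},{"tx":-21,"ty":-39,"tz":0,"ax":0,"ay":0,"az":0,"jaw":-1},{"tx":-21,"ty":-39,"tz":0,"ax":0,"ay":0,"az":0,"jaw":-1},{"tx":0,"ty":0,"tz":25,"ax":0,"ay":0,"az":0,"jaw":-1},{"tx":0,"ty":0,"tz":20,"ax":0,"ay":0,"az":0,"jaw":-1}]'
python3 - <<'E'
from h import *
c=capture("scene"); r=place_of("orange_grip","scene"); print([(x["centre"],x["conf"],world(c,x["centre"])) for x in r[:2]])
cv2.imwrite("pics/c.png",cv2.resize(c["color"][130:310,280:480,::-1],None,fx=3,fy=3,interpolation=2))
E
```

```text
time_s: 3.25
eef_pos: [458.5, -262.5, 185.2]
ee_rot: [-0.0, 0.088, 0.996, 0.0]
force: [-0.6, -0.5, 0.0]
grip_width: 1.002
grip_force: 0.0
[([379.8, 235.1], 0.59, array([ 453.01849311, -272.33107425,  159.43416205]))]
```

View pics/c.png

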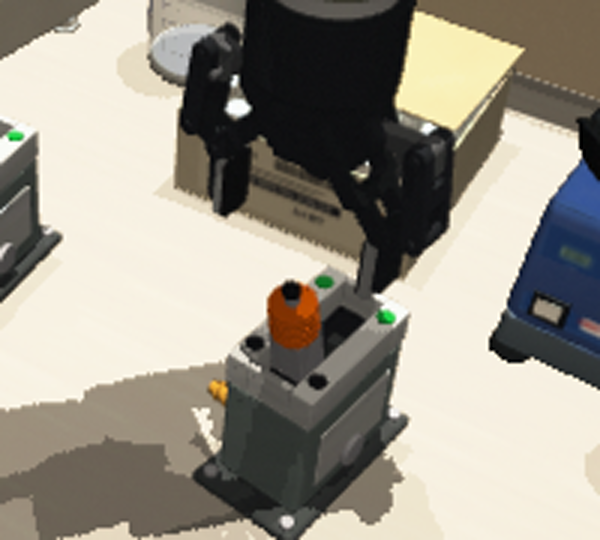

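The crop shows the open fingers (230,185) and (375,265) above and straddling the collar at (294,318). Descend and grip.

```bash
python3 -m jog '[{"tx":0,"ty":-1,"tz":30,"ax":0,"ay":0,"az":0,"jaw":-1},{"tx":0,"ty":0,"tz":29,"ax":0,"ay":0,"az":0,"jaw":-1},{"tx":0,"ty":0,"tz":0,"ax":0,"ay":0,"az":0,"jaw":1},{"tx":0,"ty":0,"tz":0,"ax":0,"ay":0,"az":0,"jaw":1},{"tx":0,"ty":0,"tz":0,"ax":0,"ay":0,"az":0,"jaw":1}]' 60
python3 -m jog '[{"tx":0,"ty":0,"tz":0,"ax":0,"ay":0,"az":0,"jaw":1},{"tx":0,"ty":0,"tz":0,"ax":0,"ay":0,"az":0,"jaw":1},{"tx":0,"ty":0,"tz":0,"ax":0,"ay":0,"az":0,"jaw":1},{"tx":0,"ty":0,"tz":0,"ax":0,"ay":0,"az":0,"jaw":1}]'
```

```text
time_s: 3.98
eef_pos: [459.0, -263.6, 128.7]
ee_rot: [0.001, 0.087, 0.996, -0.001]
force: [0.1, 0.6, 0.5]
grip_width: 0.377
grip_force: 0.0
time_s: 4.47
eef_pos: [458.9, -263.3, 128.7]
ee_rot: [0.001, 0.087, 0.996, -0.0]
force: [-1.7, 2.0, 6.0]
grip_width: 0.306
grip_force: 58.5
```

Gripped (opening 26 mm, 58 N). Lift.

```bash
python3 -m jog '[{"tx":1,"ty":0,"tz":-5,"ax":0,"ay":0,"az":0,"jaw":1},{"tx":1,"ty":0,"tz":-5,"ax":0,"ay":0,"az":0,"jaw":1},{"tx":1,"ty":0,"tz":-5,"ax":0,"ay":0,"az":0,"jaw":1},{"tx":1,"ty":0,"tz":-4,"ax":0,"ay":0,"az":0,"jaw":1},{"tx":0,"ty":0,"tz":0,"ax":0,"ay":0,"az":0,"jaw":1}]'
python3 - <<'E'
from h import *
c=capture("scene")
cv2.imwrite("pics/d.png",cv2.resize(c["color"][170:310,300:460,::-1],None,fx=3,fy=3,interpolation=2))
E
```

```text
time_s: 5.1
eef_pos: [454.6, -262.5, 146.6]
ee_rot: [0.0, 0.087, 0.996, -0.0]
force: [1.6, 0.1, -1.9]
grip_width: 0.309
grip_force: 59.2
```

View pics/d.png

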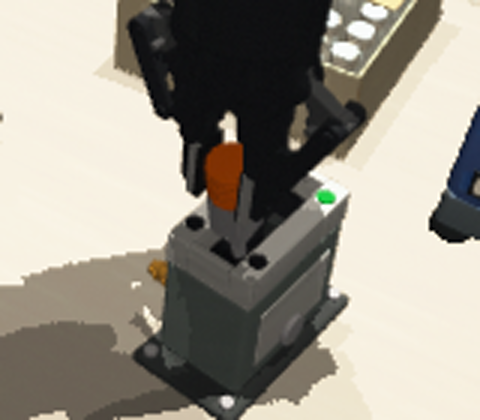

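Collar (225,175 in the crop) is up, with more of the sleeve showing below it. Swing level.

```bash
python3 -m jog '[{"tx":-13,"ty":0,"tz":0,"ax":0,"ay":0,"az":0,"jaw":1},{"tx":-13,"ty":0,"tz":0,"ax":0,"ay":0,"az":0,"jaw":1},{"tx":-13,"ty":0,"tz":0,"ax":0,"ay":0,"az":0,"jaw":1},{"tx":-13,"ty":0,"tz":0,"ax":0,"ay":0,"az":0,"jaw":1},{"tx":-13,"ty":0,"tz":0,"ax":0,"ay":0,"az":0,"jaw":1}]'
python3 -m jog '[{"tx":-8,"ty":0,"tz":0,"ax":0,"ay":0,"az":0,"jaw":1},{"tx":-6,"ty":0,"tz":0,"ax":0,"ay":0,"az":0,"jaw":1},{"tx":0,"ty":0,"tz":0,"ax":0,"ay":0,"az":0,"jaw":1},{"tx":0,"ty":0,"tz":0,"ax":0,"ay":0,"az":0,"jaw":1}]'
```

```text
time_s: 5.78
eef_pos: [518.6, -273.5, 145.4]
ee_rot: [-0.002, 0.087, 0.996, 0.001]
force: [-1.9, -0.7, -3.7]
grip_width: 0.311
grip_force: 59.1
time_s: 6.28
eef_pos: [532.4, -275.9, 146.3]
ee_rot: [0.0, 0.087, 0.996, 0.0]
force: [-2.4, 3.2, -2.6]
grip_width: 0.309
grip_force: 59.2
```

```bash
python3 -m jog '[{"tx":1,"ty":0,"tz":5,"ax":0,"ay":0,"az":0,"jaw":1},{"tx":1,"ty":0,"tz":5,"ax":0,"ay":0,"az":0,"jaw":1},{"tx":1,"ty":0,"tz":5,"ax":0,"ay":0,"az":0,"jaw":1},{"tx":1,"ty":0,"tz":3,"ax":0,"ay":0,"az":0,"jaw":1},{"tx":0,"ty":0,"tz":0,"ax":0,"ay":0,"az":0,"jaw":1}]'
```

```text
time_s: 6.9
eef_pos: [529.2, -275.5, 129.5]
ee_rot: [0.001, 0.087, 0.996, -0.0]
force: [-0.4, 6.5, 5.3]
grip_width: 0.311
grip_force: 60.3
```

Low contact force and down at the start height: release and retreat upward.

```bash
python3 -m jog '[{"tx":0,"ty":0,"tz":0,"ax":0,"ay":0,"az":0,"jaw":-1},{"tx":0,"ty":0,"tz":0,"ax":0,"ay":0,"az":0,"jaw":-1},{"tx":0,"ty":0,"tz":0,"ax":0,"ay":0,"az":0,"jaw":-1},{"tx":0,"ty":0,"tz":0,"ax":0,"ay":0,"az":0,"jaw":-1},{"tx":0,"ty":0,"tz":0,"ax":0,"ay":0,"az":0,"jaw":-1}]'
python3 -m jog '[{"tx":0,"ty":0,"tz":-30,"ax":0,"ay":0,"az":0,"jaw":-1},{"tx":0,"ty":0,"tz":-40,"ax":0,"ay":0,"az":0,"jaw":-1},{"tx":40,"ty":0,"tz":-40,"ax":0,"ay":0,"az":0,"jaw":-1},{"tx":50,"ty":0,"tz":0,"ax":0,"ay":0,"az":0,"jaw":-1},{"tx":50,"ty":30,"tz":0,"ax":0,"ay":0,"az":0,"jaw":-1}]'
python3 - <<'E'
from h import *
c=capture("scene");P=cloud(c);H=hsv(c)
o=(np.hypot(P[...,0]-500,P[...,1]+270)<90)&(H[...,0]<18)&(H[...,0]>4)&(H[...,1]>150)&(H[...,2]>90)&(P[...,2]>120)
q=P[o];print(o.sum(),q.mean(0),np.percentile(q,5,0),np.percentile(q,95,0))
cv2.imwrite("pics/e.png",cv2.resize(c["color"][130:310,200:460,::-1],None,fx=3,fy=3,interpolation=2))
E
```

```text
time_s: 7.52
eef_pos: [528.4, -275.6, 128.3]
ee_rot: [0.0, 0.087, 0.996, -0.0]
force: [-0.3, 0.2, -0.3]
grip_width: 0.996
grip_force: 0.0
time_s: 8.15
eef_pos: [394.3, -221.9, 238.4]
ee_rot: [0.0, 0.088, 0.996, -0.0]
force: [2.0, -0.2, 0.1]
grip_width: 0.999
grip_force: 0.0
241 [ 519.40038325 -277.69829583  150.49597994] [ 513.44952126 -288.71984087  137.9545043 ] [ 530.28135544 -264.52518488  161.48270236]
```

View pics/e.png

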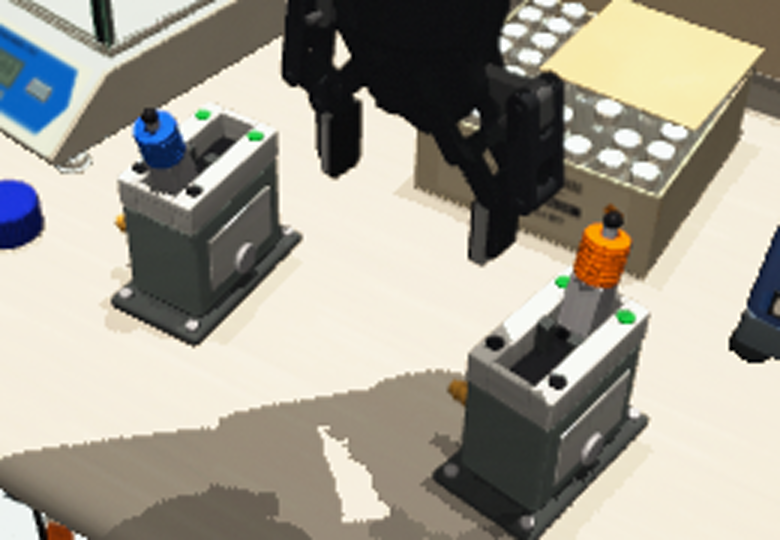

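The orange lever (600,260 in the crop) stands at the green dots. Its collar is at the same height as before the move (138–161 mm, was 137–162), so it is home. The blue lever (160,140) is still at its near stop, and the gripper is clear.

```bash
python3 -c "
from rig import *
print(finish_job())"
```

```text
the job is handed in; nothing more can be done
None
```

I switched the orange valve to its green-dot end and handed the job in at about 8 s; the last picture shows its collar back down, the blue lever still at its near stop and the gripper clear, but no verdict was returned.

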